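# Make up the bark tray and swap glue bottles

### The job

Get the next patch of the bark relief ready for gluing: press the cap of the tall round bottle, which was left open, fully down, and add bark chips to the one already in the grey tray until it holds exactly three, leaving the spare chip on the bench. The glue skins over quickly, so only when both are done pull the cap of the square bottle fully up, leaving the squat round bottle closed. Do not disturb the other things on the bench.

Things in the scene. Friction and masses are not known exactly. Their poses are not given: they have to be found in the camera images.
- rack: wooden bottle rack fixed to the bench, 320 mm along its x, 90 mm along its y, plank 12 mm thick with 26 mm high long edges; origin under its centre. Three white bottles with black caps are clamped in it in a row along its x, 100 mm apart, in any order; they do not move.
- tall_cap (a joint): the black push-pull cap of the tall round bottle: 0 = fully down (closed), 0.015 m = fully up (open), sliding straight up. A tight fit holds it where it is left: about 6 N moves it, either way; rigid stops at both ends. Starts open, at 0.010 to 0.015.
- tall_cap_top (a point): centre of the flat top of the tall round bottle's cap, moving with it: 161 mm above the bench closed, 176 open. Cap: upright black cylinder, 26 mm wide, 30 mm tall; closed, its underside is 1 mm above a white collar 31 mm wide and 8 mm tall on the bottle's shoulder; open, a thin white spout shows below it. Bottle: white cylinder, 52 mm wide, shoulder 122 mm above the bench.
- square_cap (a joint): the black push-pull cap of the square bottle: 0 = fully down (closed), 0.015 m = fully up (open), sliding straight up. A tight fit holds it where it is left: about 6 N moves it, either way; rigid stops at both ends. Starts closed.
- square_cap_top (a point): centre of the flat top of the square bottle's cap, moving with it: 136 mm above the bench closed, 151 open. Cap: upright black cylinder, 26 mm wide, 30 mm tall; closed, its underside is 1 mm above a white collar 31 mm wide and 8 mm tall on the bottle's shoulder; open, a thin white spout shows below it. Bottle: white square block, 56 mm wide, shoulder 97 mm above the bench.
- squat_cap (a joint): the black push-pull cap of the squat round bottle: 0 = fully down (closed), 0.015 m = fully up (open), sliding straight up. A tight fit holds it where it is left: about 6 N moves it, either way; rigid stops at both ends. Starts closed and is to stay so.
- squat_cap_top (a point): centre of the flat top of the squat round bottle's cap, moving with it: 116 mm above the bench closed, 131 open. Cap: upright black cylinder, 26 mm wide, 30 mm tall; closed, its underside is 1 mm above a white collar 31 mm wide and 8 mm tall on the bottle's shoulder; open, a thin white spout shows below it. Bottle: white cylinder, 66 mm wide, shoulder 77 mm above the bench.
- tray_in (a point): centre of the inner floor of the grey plastic tray, which is fixed to the bench: inside 200 mm along x by 130 mm along y, walls 5 mm thick, rim 18 mm and floor 5 mm above the bench; axes along the tray's sides, z up.
- chip0: rough dark-brown bark chip, a loose block 46 mm along its x, 26 mm along its y, 20 mm tall, 14 to 28 g; origin in the centre of its underside, z up. Lies in the tray at the start. The collision body is a plain block; loose bark lumps of up to 4 mm on its top are only seen.
- chip1: rough dark-brown bark chip, a loose block 46 mm along its x, 26 mm along its y, 20 mm tall, 14 to 28 g; origin in the centre of its underside, z up. Lies on the bench at the start, with room around it. The collision body is a plain block; loose bark lumps of up to 4 mm on its top are only seen.
- chip2: rough dark-brown bark chip, a loose block 46 mm along its x, 26 mm along its y, 20 mm tall, 14 to 28 g; origin in the centre of its underside, z up. Lies on the bench at the start, with room around it. The collision body is a plain block; loose bark lumps of up to 4 mm on its top are only seen.
- chip3: rough dark-brown bark chip, a loose block 46 mm along its x, 26 mm along its y, 20 mm tall, 14 to 28 g; origin in the centre of its underside, z up. Lies on the bench at the start, with room around it. The collision body is a plain block; loose bark lumps of up to 4 mm on its top are only seen.
- pebble: bystander: grey round pebble 36 mm across, 15 mm tall, lying among the chips; origin under its centre
- knife: bystander: palette knife 200 mm long lying across, on the robot's side of the chips; origin under its middle
- brush: bystander: paint brush 190 mm long lying beyond the tray; origin under its middle
- tape: bystander: roll of paper tape, 92 mm across, 24 mm tall, beyond the chips; origin under its centre
- driftwood: bystander: charred black stick of wood, 130 x 34 x 26 mm, beyond the chips; not a chip; origin under its centre
- jar: bystander: glass jar 70 mm across, 75 mm tall, to the right of the tray; origin under its centre
- tub: bystander: white lidded tub, 100 mm across, 80 mm tall, to the right of the tray; origin under its centre

How it is judged:
By the outcome, as a careful person would: the job done as asked, in the order asked, and still so for the second after the job is handed in, with the robot touching nothing.
It also fails if it takes over 72 s, if anything falls off the work surface, if the arm or the gripper's body presses on something with over 40 N, if the wrist force passes 120 N, or if a joint passes its speed limit or range.

### The arm

A 6-joint arm with a two-finger parallel gripper is mounted at the origin on the work surface. World frame = base frame: x ahead of the robot, y to its left, z up, the work surface at z = 0. Lengths are in m, angles in rad, forces in N, time in s.
With the tool pointing down it reaches from about 0.325 to 0.775 m from the base axis. Payload 5.5 kg.
Tool frame: the origin (TCP) lies midway between the tips of the shut fingers; the grasp point (between the pads) lies 19 mm behind it; z points along the fingers, y is the line along which they close (so a half turn about z gives the same grasp; the last joint's range is limited). The gripper opens to 88 mm and grips with 3 to 60 N. Pads are 20 mm wide; open, the fingers measure 115 mm over their backs; the gripper's body (75 mm by 178 mm) begins 61 mm behind the grasp point.
Start: joints at [-1.359, 0.091, 1.231, -0, 1.82, -0.057], TCP at [0.159, -0.578, 0.193] pointing down, gripper open.
Joint ranges: [-2.87, 2.87], [-0.86, 2.18], [0.17, 2.46], [-1.51, 4.65], [0.06, 2.69], [-2.65, 2.65]. Speed limits (rad/s): [2.57, 2.57, 3.01, 3.14, 3.14, 3.14].

### API

Orientations are given as a unit quaternion [w, x, y, z].
In Python, from cell import arm, vision, finish_job gives the robot as it stands. The module is installed in compiled form; this text tells all that it offers.
- The arm moves only by the tool play_rows, never from a script. Its arguments are lists of equal length, an entry for each row: "fingers": the finger opening in cm, from 0 to 8.78; "delta_pos": the shift along the tool's x, y, z in cm, a list of three; "twist": the turn, a rotation vector about the tool's x, y, z in degrees, a list of three. In form: {"fingers": [fingers, ...], "delta_pos": [[tx, ty, tz], ...], "twist": [[ax, ay, az], ...]}. A call has 1 to 20 rows; each row shifts and turns the commanded pose from where the row before left it, along the tool's axes as they then stand; what a row does not reach is not made up. A row lasts 1/12 s, in which the tool goes at most 41.7 mm and 7.16 degrees, less where a joint would pass 70% of its speed; a pose out of reach is approached as far as the arm can. A call is refused whole if a number of a shift passes 4.17 or a number of a turn 7.16, either way. A call with a gripper value outside its range is refused whole. The fingers move at their own pace and stop on an object; "squeeze" is the grip in N (left out, the last holds). Time passes only in rows, so rows that do not move let the fingers close. It gives the time, the measured TCP pose, the force, the opening and the grip force at its end, in the units of the state.
- arm.observe(): the state, without advancing time (a new reading comes with each control period).
- vision.camera(name): name is "scene" or "top"; returns a dict with "img" (400x640x3 uint8, red, green, blue), "range_z" (400x640 float32, m along the optical axis (not along the pixel's ray), 0 where there is no reading), "vertical_fov" (degrees; the focal length in pixels is half the picture's height over the tangent of half this angle, whatever the lens; pixels are square), "cx", "cy" (the principal point, pixels), "dist_coeffs" ([k1, k2, p1, p2, k3] as OpenCV has them; the pictures are not rectified), "extrinsics" (4x4, takes a point from camera to world coordinates). Camera axes: x right, y down, z forward; pixel columns grow to the right and rows downward; lengths in m; the calibration is good to about 2 mm. A picture is of the moment at which its call begins.
- finish_job(): hands the job in; it is judged then, once.
The state is a dict: "t": time; "joint_pos": joint angles; "joint_velocities": joint speeds; "joint_torque": joint torques, N m; "position": TCP position; "ee_rot": TCP orientation; "contact_force": force on the tool from outside, world axes, zero at the start; "moment": the same for the moment, N m; "gripper_width": opening from 0.0 (shut) to 1.0 (fully open); "grip_force": force on a finger pad.
Only numpy, scipy, OpenCV 4.12 (cv2) and the standard library are available. Lean on these libraries where they do the work, as an engineer would, in place of code of your own. Each camera call takes 0.05 s, during which the arm holds its last target. There are 200 camera calls.

## Working session

There is one attempt and no reset: what is moved stays moved. The work goes in short steps, Python scripts to look and compute and a tool call to move; the robot and the scene stay as the last step left them, time stands still between calls to the robot, and variables do not carry over. Pictures are saved under pics/ and viewed, at most 10 in all, crops included, and the job is handed in when it is done.

Besides the shell and the picture viewer there is one more tool, called after "Request:" as a command line: name --argument value ..., lists and objects as JSON in quotes. play_rows: Moves the arm, as the interface text tells. Its arguments: {"type":"object","properties":{"fingers":{"type":"array","items":{"type":"number"}},"delta_pos":{"type":"array","items":{"type":"array","items":{"type":"number"}}},"twist":{"type":"array","items":{"type":"array","items":{"type":"number"}}},"squeeze":{"type":"number"}},"required":["fingers","delta_pos","twist"]}

```bash
mkdir -p pics
cat > h.py <<'E'
import numpy as np, cv2
from cell import arm, vision
def cam(n):
    c=vision.camera(n); h=c["img"].shape[0]
    f=h/2/np.tan(np.radians(c["vertical_fov"])/2)
    c["K"]=np.array([[f,0,c["cx"]],[0,f,c["cy"]],[0,0,1]]); c["D"]=np.array(c["dist_coeffs"],float); c["E"]=np.array(c["extrinsics"]); return c
def rays(c,uv):
    p=cv2.undistortPoints(np.array(uv,float).reshape(-1,1,2),c["K"],c["D"]).reshape(-1,2)
    return np.c_[p,np.ones(len(p))]
def plane(c,uv,z):
    r=rays(c,uv)@c["E"][:3,:3].T; o=c["E"][:3,3]
    return o+r*((z-o[2])/r[:,2])[:,None]
def cloud(c):
    v,u=np.mgrid[:400,:640]; r=rays(c,np.stack([u.ravel(),v.ravel()],1))*c["range_z"].reshape(-1,1)
    w=r@c["E"][:3,:3].T+c["E"][:3,3]; w=w.reshape(400,640,3); w[c["range_z"]==0]=np.nan; return w
def save(n,im): cv2.imwrite("pics/"+n,im[:,:,::-1])
E
python3 - <<'E'
from h import *
for n in("top","scene"):
    c=cam(n); save(n+"0.png",c["img"]); print(n,c["K"][0,0],c["D"],c["E"].round(3).tolist())
    np.savez(n+"0.npz",img=c["img"],w=cloud(c))
s=arm.observe(); print(s)
E
```

```text
top 387.5809205795554 [0.00921174 0.         0.         0.         0.        ] [[-0.015, -0.984, 0.177, 0.354], [-1.0, 0.016, 0.002, -0.097], [-0.005, -0.177, -0.984, 1.289], [0.0, 0.0, 0.0, 1.0]]
scene 421.44623051119044 [-0.03872996  0.          0.          0.          0.        ] [[0.305, 0.797, -0.521, 1.105], [0.952, -0.253, 0.17, -0.301], [0.003, -0.548, -0.836, 0.994], [0.0, 0.0, 0.0, 1.0]]
{'t': 0.1, 'joint_pos': array([-1.35869519e+00,  9.17991815e-02,  1.23174427e+00, -3.67532234e-05,
        1.81981083e+00, -5.67221746e-02]), 'joint_velocities': array([-0.00155827, -0.00270407, -0.00512958,  0.00060059,  0.00027088,
        0.00026482]), 'joint_torque': array([ 3.24380460e-03, -4.47858667e+01, -4.07571065e+01,  7.02171167e-02,
        2.83850619e-02, -1.12872333e-04]), 'position': array([ 0.15926403, -0.5781482 ,  0.19222263]), 'ee_rot': array([-8.76771706e-04,  9.90980565e-01,  1.34002774e-01, -8.61209895e-05]), 'contact_force': array([-0.63335076,  0.88627264,  0.03868473]), 'moment': array([-0.00655255,  0.01417155,  0.00167913]), 'grip_force': 0.0, 'gripper_width': 0.9993618376181165}
```

View pics/top0.png

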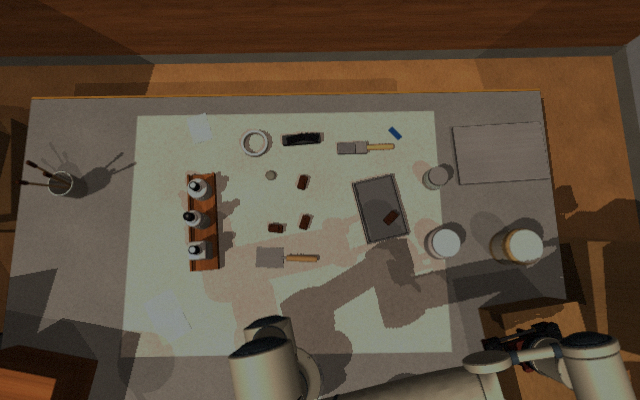

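View pics/scene0.png

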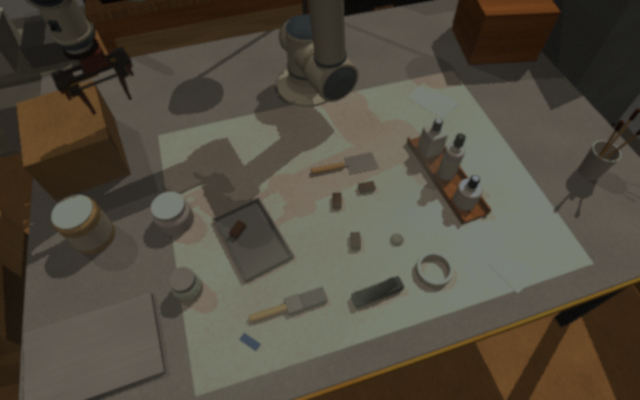

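The top view shows the rack at (203,222), with bottles at (197,187), (191,217) and (195,251). The loose chips are at (303,182), (305,221) and (276,228), and the tray chip is at (391,217). In the scene view the order from the robot outwards is square, tall, squat.

```bash
cat > m.py <<'E'
from h import *
def blobs(c,roi,cond,amin):
    x0,y0,x1,y1=roi; m=np.zeros((400,640),np.uint8); m[y0:y1,x0:x1]=cond(c["img"].astype(int))[y0:y1,x0:x1]
    n,l,st,ce=cv2.connectedComponentsWithStats(m)
    return [(l==i) for i in range(1,n) if st[i,4]>=amin]
red=lambda I:(I[...,0]>1.5*I[...,2])&(I[...,0]-I[...,2]>12)&(I.sum(-1)<230)
blk=lambda I:(I.max(-1)<60)
def chips(c,roi,z=.012,amin=25):
    out=[]
    for m in blobs(c,roi,red,amin):
        v,u=np.nonzero(m); P=plane(c,np.c_[u,v],z)[:,:2]
        (cx,cy),(a,b),th=cv2.minAreaRect((P*1000).astype(np.float32))
        C=np.cov((P).T); e,V=np.linalg.eigh(C); ang=np.degrees(np.arctan2(V[1,1],V[0,1]))%180
        out.append((u.mean().round(1),v.mean().round(1),len(u),(P.mean(0)*1000).round(1),(round(cx,1),round(cy,1)),round(max(a,b),1),round(min(a,b),1),round(ang,1),(np.sqrt(e*12)*1000).round(1)))
    return out
E
python3 - <<'E'
from m import *
t=cam("top"); s=cam("scene")
for n,c,roi in(("top",t,(255,160,440,245)),("scene",s,(215,165,385,260))):
    print(n)
    for o in chips(c,roi): print(*o)
w=cloud(t)
for n,c,roi in(("top",t,(180,175,222,265)),("scene",s,(420,105,490,205))):
    w=cloud(c)
    for m in blobs(c,roi,blk,15):
        v,u=np.nonzero(m); print(n,"blk",u.mean().round(1),v.mean().round(1),len(u),np.nanmedian(w[m],0).round(4),np.nanpercentile(w[m][:,2],[5,50,95]).round(3))
big=np.hstack([cv2.resize(t["img"][165:280,175:265],None,fx=5,fy=5,interpolation=cv2.INTER_NEAREST)[:575],cv2.resize(s["img"][95:220,400:470+25],None,fx=4.6,fy=4.6)[:575,:350]])
save("b0.png",np.clip(big.astype(float)*1.8,0,255).astype(np.uint8))
E
```

```text
top
302.0 181.9 110 [628.3 -56.5] (628.5, -56.7) 47.3 26.9 164.0 [26.9 47.3]
390.3 217.4 118 [ 503.6 -347.5] (504.1, -347.4) 47.7 25.4 133.4 [26.5 48.2]
304.2 221.8 112 [493.5 -62.6] (493.6, -62.7) 46.1 26.2 159.5 [26.5 46.1]
275.2 227.8 119 [475.   33.3] (474.4, 34.0) 46.5 26.4 84.0 [26.7 48.3]
scene
327.1 169.6 99 [382.7 -55.6] (383.1, -54.2) 97.1 11.9 86.5 [11.4 97. ]
367.4 184.4 25 [468.7  38.2] (469.3, 38.4) 20.8 10.6 89.1 [11.2 23.9]
336.2 198.1 54 [486.7 -62.6] (487.7, -63.4) 30.8 16.8 147.8 [17.3 31.5]
237.0 228.6 144 [ 499.5 -347.6] (499.7, -347.6) 47.6 26.4 138.4 [25.9 45.5]
top blk 190.2 177.7 19 [0.6484 0.3209 0.0115] [0.008 0.012 0.022]
top blk 211.2 229.6 688 [0.4765 0.2372 0.0213] [0.005 0.021 0.092]
top blk 208.5 190.7 92 [0.5951 0.2479 0.0385] [0.011 0.039 0.069]
top blk 195.7 186.7 45 [0.5971 0.2704 0.1073] [0.088 0.107 0.118]
top blk 191.2 203.0 49 [0.5627 0.3142 0.0134] [0.008 0.013 0.023]
top blk 188.7 216.2 80 [0.4982 0.2688 0.169 ] [0.146 0.169 0.174]
top blk 192.3 233.9 55 [0.459  0.3059 0.0134] [0.009 0.013 0.024]
top blk 196.4 249.8 44 [0.4019 0.2554 0.1275] [0.109 0.128 0.138]
scene blk 436.1 127.2 62 [0.413  0.2565 0.1198] [0.106 0.12  0.134]
scene blk 458.6 141.3 93 [0.5074 0.2667 0.1615] [0.144 0.161 0.173]
scene blk 438.5 182.4 281 [0.523  0.2313 0.0151] [0.005 0.015 0.029]
scene blk 460.2 173.6 38 [0.5192 0.3098 0.0173] [0.01  0.017 0.024]
scene blk 471.9 184.3 75 [0.6111 0.2677 0.1021] [0.088 0.102 0.117]
scene blk 480.6 201.7 27 [0.6246 0.3186 0.0144] [0.011 0.014 0.024]
```

View pics/b0.png

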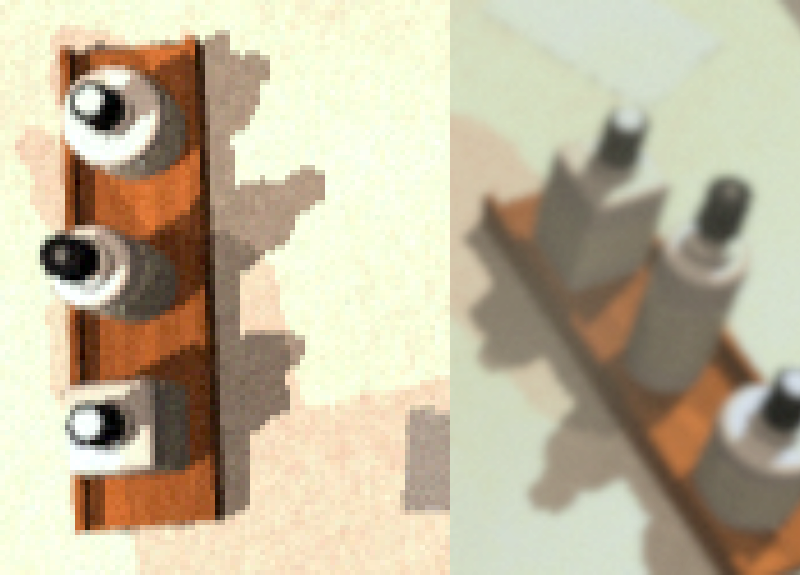

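The crop confirms the order from near to far: square at about (193.5,250), tall with its cap raised at (187,216), and squat at (193.5,186). Next I'll measure the cap axes, rack and tray.

Run:
```python
from m import *
t=cam("top"); s=cam("scene")
wt,ws=cloud(t),cloud(s)
for n,p,zb,zt in(("square",(.405,.26),.106,.136),("tall",(.502,.27),.144,.174),("squat",(.6,.27),.086,.116)):
    for cn,c,w in(("top",t,wt),("scene",s,ws)):
        lo=zb+.007
        m=(np.hypot(w[...,0]-p[0],w[...,1]-p[1])<.03)&(w[...,2]>lo)&(w[...,2]<zt+.012)
        v,u=np.nonzero(m); q=plane(c,[[u.mean(),v.mean()]],(lo+zt)/2)[0]
        tp=m&(w[...,2]>zt-.006); 
        print(n,cn,len(u),u.mean().round(1),v.mean().round(1),(q*1000).round(1),"ztop pct",np.percentile(w[m][:,2],[50,80,90,97]).round(4))
# rack
for cn,c,roi in(("top",t,(180,165,225,280)),):
    I=c["img"].astype(int); m=np.zeros((400,640),np.uint8); x0,y0,x1,y1=roi
    m[y0:y1,x0:x1]=(red0:=(I[...,0]>1.5*I[...,2])&(I[...,0]-I[...,2]>20))[y0:y1,x0:x1]
    m=cv2.morphologyEx(m,cv2.MORPH_OPEN,np.ones((2,2),np.uint8))
    v,u=np.nonzero(m); P=plane(c,np.c_[u,v],.02)[:,:2]
    print("rack",cv2.minAreaRect((P*1000).astype(np.float32)))
# tray: grey inside polygon
I=t["img"].astype(int); m=np.zeros((400,640),np.uint8)
m[170:250,345:415]=((I.max(-1)<125)&(abs(I[...,0]-I[...,2])<30))[170:250,345:415]
n,l,st,ce=cv2.connectedComponentsWithStats(m); i=1+np.argmax(st[1:,4]); k=(l==i).astype(np.uint8)
v,u=np.nonzero(k); P=plane(t,np.c_[u,v],.016)[:,:2]; print("tray",st[i],cv2.minAreaRect((P*1000).astype(np.float32)))
print("bench z",np.nanmedian(wt[235:245,300:340,2]),np.nanmedian(ws[215:225,330:345,2]))
for z in(.02,):
  v,u=np.nonzero(k); 
big=cv2.resize(t["img"][165:265,255:445],None,fx=4,fy=4,interpolation=cv2.INTER_NEAREST); save("b1.png",np.clip(big*1.7,0,255).astype(np.uint8))
```

```text
square top 75 193.5 249.0 [405.1 265.2 124.5] ztop pct [0.1369 0.1387 0.1398 0.1412]
square scene 100 437.8 123.8 [404.2 265.9 124.5] ztop pct [0.1334 0.1379 0.1391 0.1407]
tall top 77 187.9 215.6 [500.5 273.7 162.5] ztop pct [0.1698 0.1721 0.1731 0.174 ]
tall scene 109 459.2 138.8 [500.9 271.2 162.5] ztop pct [0.1688 0.1718 0.1725 0.1734]
squat top 75 193.7 185.1 [603.8 278.4 104.5] ztop pct [0.1158 0.1182 0.1191 0.1199]
squat scene 115 473.4 181.0 [602.9 276.7 104.5] ztop pct [0.1145 0.1189 0.1196 0.1202]
rack ((499.27813720703125, 268.28173828125), (321.9280700683594, 97.6025161743164), 4.196905612945557)
tray [ 352  173   59   77 3197] ((514.2142333984375, -321.1458740234375), (259.05926513671875, 151.64199829101562), 12.726058006286621)
bench z 0.00039979335658513193 0.0002564043176520592
```

View pics/b1.png

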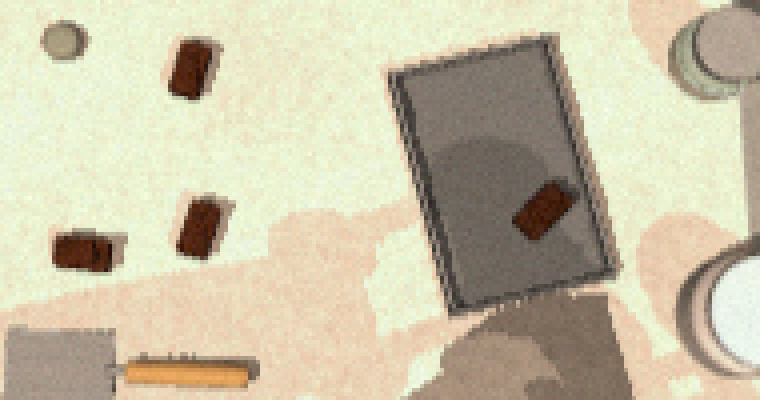

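The pebble, chips, tray and knife are all clear in the crop, and the tray is centred near (0.535, -0.317) with a yaw of about 13.5°. Both views agree on the caps: square (405,265.5), tall (500.6,272.5) and squat (603.5,277.5) mm. I'll start with the chip at (475,34).

Request:
play_rows --fingers '[5.5,5.5,5.5,5.5,5.5,5.5,5.5,5.5,5.5,5.5,5.5,5.5,5.5,5.5,5.5,5.5,5.5,5.5,5.5,5.5]' --delta_pos '[[1.2,-1.3,0],[2.4,-2.6,0],[2.5,-2.7,0],[2.5,-2.7,0],[2.5,-2.7,0],[2.5,-2.7,0],[2.5,-2.7,0],[2.5,-2.7,0],[2.5,-2.7,0],[2.5,-2.7,0],[2.5,-2.7,0],[2.5,-2.7,0],[2.5,-2.7,0],[2.5,-2.7,0],[2.5,-2.7,0],[2.5,-2.7,0],[2.5,-2.7,0],[2.5,-2.7,0],[2.5,-2.7,0],[1.3,-1.4,0]]' --twist '[[0,0,0],[0,0,0],[0,0,0],[0,0,0],[0,0,0],[0,0,0],[0,0,0],[0,0,0],[0,0,0],[0,0,0],[0,0,0],[0,0,0],[0,0,0],[0,0,0],[0,0,0],[0,0,0],[0,0,0],[0,0,0],[0,0,0],[0,0,0]]' --squeeze 15

```text
t: 1.97
position: [0.4812, 0.0444, 0.1929]
ee_rot: [-0.001, 0.991, 0.135, 0.0]
contact_force: [0.9, -0.4, 0.1]
gripper_width: 0.627
grip_force: 0.0
```

Request:
play_rows --fingers '[5.5,5.5,5.5,5.5,5.5,5.5,5.5,5.5,5.5,5.5,5.5]' --delta_pos '[[0,0,1],[0,0,1.4],[0,0,1.4],[0,0,1.4],[0,0,1.4],[0,0,1.4],[0,0,1.4],[0,0,1.4],[0,0,1.4],[0,0,0.8],[0,0,0]]' --twist '[[0,0,-6.9],[0,0,-6.9],[0,0,-6.9],[0,0,-6.9],[0,0,-6.9],[0,0,-6.9],[0,0,-6.9],[0,0,-6.9],[0,0,-6.9],[0,0,-6.5],[0,0,0]]'

```text
t: 2.88
position: [0.4789, 0.041, 0.0609]
ee_rot: [-0.001, 0.742, 0.671, -0.001]
contact_force: [0.5, -0.5, 0.2]
gripper_width: 0.626
grip_force: 0.0
```

```bash
cat >> h.py <<'E'
from scipy.spatial.transform import Rotation as R
def go(x,y,z,yaw):
    s=arm.observe(); p=np.array(s["position"]); q=s["ee_rot"]; r=R.from_quat([q[1],q[2],q[3],q[0]]).as_matrix()
    yw=np.degrees(np.arctan2(r[1,0],r[0,0])); d=(np.array([x,y,z])-p*1000)@r/10
    print("t",round(s["t"],2),"pos",(p*1000).round(1),"yaw",yw.round(2),"tilt",np.degrees(np.arcsin(r[:2,2])).round(2),"tool shift cm",d.round(2),"twist z",round((yw-yaw+180)%360-180,2),"F",np.round(s["contact_force"],1),"w",round(s["gripper_width"]*8.8,2),"g",round(s["grip_force"],1))
E
python3 - <<'E'
from m import *
go(474.5,34,4,84)
E
```

```text
t 2.88 pos [478.9  41.   60.9] yaw 84.23 tilt [-0.22 -0.  ] tool shift cm [-0.74 -0.35  5.69] twist z 0.23 F [ 0.5 -0.5  0.2] w 5.51 g 0.0
```

Request:
play_rows --fingers '[5.5,5.5,5.5,5.5,0,0,0,0,0,0,0,0,0,0]' --delta_pos '[[-0.7,-0.3,1.0],[0,0,2.2],[0,0,2.0],[0,0,0.5],[0,0,0],[0,0,0],[0,0,0],[0,0,0],[0,0,0],[0,0,-1.0],[0,0,-2.0],[0,0,-2.0],[0,0,-1.5],[0,0,0]]' --twist '[[0,0,0],[0,0,0],[0,0,0],[0,0,0],[0,0,0],[0,0,0],[0,0,0],[0,0,0],[0,0,0],[0,0,-4.0],[0,0,-6.0],[0,0,-6.0],[0,0,-3.5],[0,0,0]]' --squeeze 15

```text
t: 4.05
position: [0.4789, 0.0344, 0.0757]
ee_rot: [0.003, 0.618, 0.786, 0.002]
contact_force: [0.5, 0.9, 1.0]
gripper_width: 0.006
grip_force: 0.0
```

Run:
```python
from m import *
ex=np.array([.972,.233]);ey=np.array([-.233,.972]);o=np.array([535,-316.5])
for l in((62,-10),(12,28)): print(o+ex*l[0]+ey*l[1])
p=o+ex*62-ey*10
go(*p,70,103.5)
```

```text
[ 597.594 -311.774]
[ 540.14  -286.488]
t 4.05 pos [478.9  34.4  75.7] yaw 103.61 tilt [0.4 0. ] tool shift cm [-36.44   3.38   0.65] twist z 0.11 F [0.5 0.9 1. ] w 0.05 g 0.0
```

Run:
```python
from m import *
t=cam("top"); s=cam("scene")
for o in chips(t,(255,160,440,245)): print(*o)
save("s1.png",np.clip(np.hstack([cv2.resize(s["img"][120:250,280:420],None,fx=3,fy=3)*1.6,cv2.resize(t["img"][160:290,255:375],None,fx=3,fy=3)*1.6]),0,255).astype(np.uint8))
```

```text
302.1 181.8 108 [628.8 -57. ] (628.8, -56.7) 48.4 26.2 165.1 [26.4 47.5]
390.3 217.3 118 [ 503.7 -347.7] (504.1, -347.4) 47.8 25.4 133.5 [26.3 48.1]
304.2 221.8 111 [493.3 -62.5] (493.7, -62.6) 45.9 27.2 160.7 [26.7 45.7]
262.8 232.9 59 [458.8  74.2] (458.5, 73.6) 52.8 13.1 90.8 [13.4 54.5]
```

View pics/s1.png

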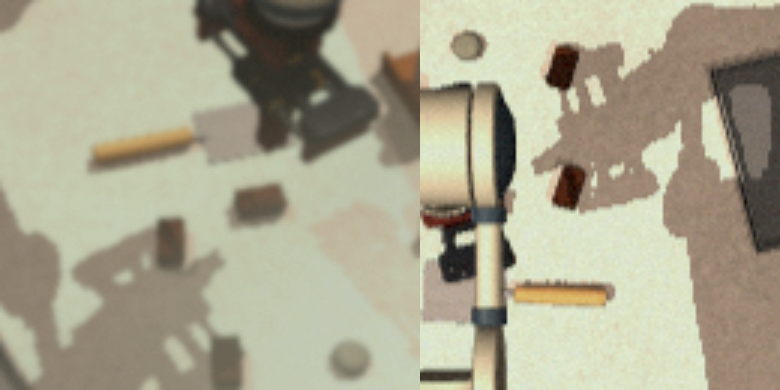

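Run:
```python
from m import *
s=cam("scene"); st=arm.observe(); Ei=np.linalg.inv(s["E"])
r=R.from_quat(np.roll(st["ee_rot"],-1)).as_matrix()
for z in(0,-.019,-.08):
    p=st["position"]+r[:,2]*z; q=Ei[:3,:3]@p+Ei[:3,3]
    print(p.round(4),cv2.projectPoints(q.reshape(1,3),np.zeros(3),np.zeros(3),s["K"],s["D"])[0].ravel().round(1))
lo=lambda I:(I[...,0]>1.2*I[...,2])&(I[...,0]-I[...,2]>8)&(I.sum(-1)<300)
import m; m.red=lo
for o in m.chips(s,(325,175,385,260)): print(*o)
w=cloud(s); k=(abs(w[...,0]-.475)<.06)&(abs(w[...,1]-.034)<.06)&(w[...,2]>.014)&(w[...,2]<.028)
print(k.sum(),np.median(w[k],0), np.percentile(w[k][:,:2],[5,95],axis=0))
print(st["joint_pos"])
```

```text
[0.4765 0.0344 0.0706] [369.  174.4]
[0.4765 0.0344 0.0896] [369.7 170.1]
[0.4765 0.0344 0.1506] [371.9 155.6]
365.7 187.9 221 [478.8  29.2] (477.7, 27.9) 58.5 42.4 104.6 [39.1 56.3]
339.0 226.0 1429 [573.5 -84. ] (567.3, -71.5) 200.7 95.2 170.9 [ 80.1 185.4]
133 [0.47913321 0.0308911  0.02087317] [[0.46551522 0.01035585]
 [0.48907105 0.05160907]]
[ 8.20393595e-04 -2.32439873e-01  1.75595068e+00  4.03398365e-06
  1.61840915e+00 -2.32685719e-01]
```

The scene crop shows the chip still on the bench at px (366,188), about (478,31) mm and turned to roughly 104°. It looks like the lift started before the slow fingers had closed. I'll retry with a longer closing time and check the width before lifting.

Request:
play_rows --fingers '[5.5,5.5,5.5,5.5,5.5,5.5,5.5,5.5]' --delta_pos '[[-0.3,0.2,0],[0,0,0],[0,0,0],[0,0,1.5],[0,0,2.3],[0,0,2.3],[0,0,0.7],[0,0,0]]' --twist '[[0,0,0],[0,0,0],[0,0,0],[0,0,0],[0,0,0],[0,0,0],[0,0,0],[0,0,0]]' --squeeze 20

```text
t: 4.87
position: [0.4772, 0.0319, 0.0004]
ee_rot: [-0.002, 0.619, 0.785, -0.002]
contact_force: [-0.6, 0.1, -0.1]
gripper_width: 0.57
grip_force: 0.0
```

Request:
play_rows --fingers '[0,0,0,0,0,0]' --delta_pos '[[0,0,0],[0,0,0],[0,0,0],[0,0,0],[0,0,0],[0,0,0]]' --twist '[[0,0,0],[0,0,0],[0,0,0],[0,0,0],[0,0,0],[0,0,0]]'

```text
t: 5.37
position: [0.4796, 0.0319, 0.0038]
ee_rot: [0.0, 0.619, 0.785, 0.0]
contact_force: [0.3, -0.1, 0.0]
gripper_width: 0.194
grip_force: 0.0
```

Run:
```python
from m import *
s=cam("scene"); st=arm.observe(); Ei=np.linalg.inv(s["E"])
r=R.from_quat(np.roll(st["ee_rot"],-1)).as_matrix(); im=cv2.resize(s["img"][110:220,310:430],None,fx=5,fy=5,interpolation=cv2.INTER_CUBIC)
im=np.clip(im*1.7,0,255).astype(np.uint8)
for z in(0,-.019,-.08):
    p=st["position"]+r[:,2]*z; q=Ei[:3,:3]@p+Ei[:3,3]
    u=cv2.projectPoints(q.reshape(1,3),np.zeros(3),np.zeros(3),s["K"],s["D"])[0].ravel(); print(p.round(4),u.round(1))
    cv2.circle(im,tuple(int(a) for a in (u-[310,110])*5+2),3,(0,255,0),-1)
save("s2.png",im); go(478,31,3,103.6)
w=cloud(s)
for v in range(150,196,4): print(v,[f"{w[v,u,2]*1000:.0f}" for u in range(350,390,4)])
```

```text
[0.4795 0.0319 0.0037] [366.4 189.5]
[0.4795 0.0319 0.0227] [367.  185.6]
[0.4795 0.0319 0.0837] [369.  172.5]
t 5.42 pos [479.5  31.9   3.7] yaw 103.5 tilt [0.04 0.  ] tool shift cm [-0.06 -0.17  0.07] twist z -0.1 F [ 1.2  0.7 -0.9] w 1.33 g 0.0
150 ['131', '150', '161', '206', '210', '211', '214', '214', '215', '2']
154 ['-3', '130', '149', '161', '197', '206', '206', '204', '164', '-2']
158 ['3', '135', '138', '151', '165', '172', '153', '154', '156', '3']
162 ['2', '125', '136', '131', '154', '157', '156', '150', '147', '159']
166 ['6', '3', '119', '130', '137', '157', '138', '134', '133', '146']
170 ['7', '2', '3', '125', '139', '136', '158', '130', '126', '126']
174 ['3', '1', '1', '71', '130', '137', '125', '155', '156', '161']
178 ['4', '2', '3', '54', '50', '92', '128', '157', '157', '157']
182 ['-0', '2', '0', '-1', '22', '62', '129', '154', '154', '157']
186 ['3', '-1', '13', '23', '43', '45', '19', '139', '146', '124']
190 ['-1', '2', '-2', '19', '14', '10', '8', '123', '-0', '-2']
194 ['1', '1', '2', '0', '2', '-1', '-6', '3', '-1', '1']
```

View pics/s2.png

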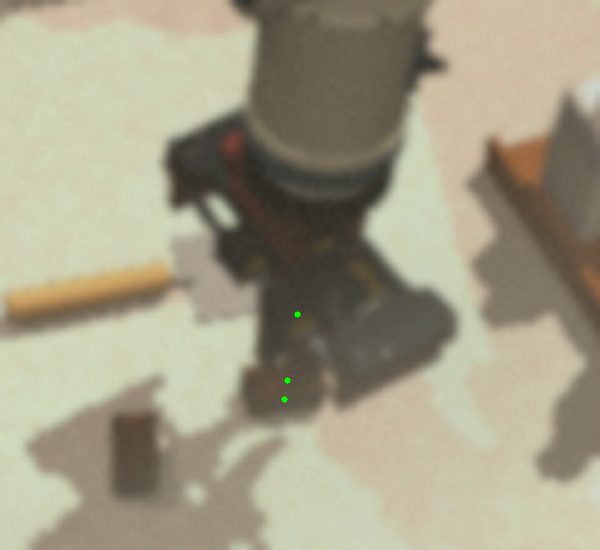

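The crop shows the chip at px (366,186) in front of the gripper with no finger straddling it. I'll use the depth to see where the fingers really are.

Run:
```python
from m import *
for n in("scene","top"):
    s=cam(n); w=cloud(s); d=np.hypot(w[...,0]-.479,w[...,1]-.032)
    for a,b in((.028,.045),(.045,.06),(.06,.08),(.08,.1),(.1,.13),(.13,.16)):
        k=(d<.13)&(w[...,2]>a)&(w[...,2]<b); P=w[k][:,:2]*1000
        if len(P)<4: print(n,a,len(P)); continue
        e,V=np.linalg.eigh(np.cov(P.T)); print(n,a,b,len(P),P.mean(0).round(0),"x",np.percentile(P[:,0],[3,97]).round(0),"y",np.percentile(P[:,1],[3,97]).round(0),np.sqrt(e*12).round(0),"ang",np.degrees(np.arctan2(V[1,1],V[0,1])).round(0))
        if a<.08: print(P[:: max(1,len(P)//12)].round(0).tolist())
```

```text
scene 0.028 0.045 28 [484.  27.] x [470. 497.] y [16. 43.] [21. 41.] ang -153.0
[[473.0, 26.0], [470.0, 16.0], [476.0, 22.0], [474.0, 30.0], [473.0, 18.0], [474.0, 24.0], [475.0, 21.0], [492.0, 43.0], [493.0, 40.0], [493.0, 22.0], [492.0, 35.0], [493.0, 22.0], [498.0, 26.0], [494.0, 22.0]]
scene 0.045 0.06 45 [484.  26.] x [468. 496.] y [16. 40.] [17. 43.] ang -152.0
[[468.0, 18.0], [474.0, 24.0], [473.0, 19.0], [472.0, 29.0], [472.0, 20.0], [473.0, 29.0], [474.0, 23.0], [494.0, 35.0], [488.0, 23.0], [495.0, 32.0], [491.0, 43.0], [495.0, 26.0], [495.0, 35.0], [495.0, 23.0], [495.0, 35.0]]
scene 0.06 0.08 25 [488.  25.] x [468. 499.] y [17. 39.] [17. 44.] ang -156.0
[[469.0, 16.0], [468.0, 17.0], [473.0, 18.0], [474.0, 19.0], [494.0, 44.0], [493.0, 22.0], [498.0, 28.0], [491.0, 23.0], [498.0, 26.0], [497.0, 33.0], [494.0, 23.0], [499.0, 26.0], [499.0, 23.0]]
scene 0.08 0.1 9 [498.  28.] x [495. 501.] y [22. 42.] [ 6. 28.] ang 100.0
scene 0.1 0.13 218 [500.  19.] x [411. 563.] y [-17.  69.] [ 58. 183.] ang -158.0
scene 0.13 0.16 966 [503.  27.] x [401. 568.] y [-15.  74.] [ 60. 189.] ang -159.0
top 0.028 1
top 0.045 0
top 0.06 0
top 0.08 0
top 0.1 1
top 0.13 0.16 200 [430.  26.] x [391. 569.] y [-16.  46.] [ 58. 179.] ang -177.0
```

Run:
```python
from m import *
go(478,31,3,103.6)
s=cam("scene"); w=cloud(s)
go(478,31,3,103.6)
for v in range(180,197,2): print(v,[tuple((w[v,u]*1000).round(0).astype(int).tolist()) for u in range(357,377,3)])
```

```text
t 5.52 pos [479.4  31.9   3.4] yaw 103.5 tilt [ 0.01 -0.  ] tool shift cm [-0.06 -0.15  0.04] twist z -0.1 F [ 0.4 -0.9  0.4] w 0.5 g 0.0
t 5.57 pos [479.3  31.9   3.3] yaw 103.5 tilt [0.01 0.  ] tool shift cm [-0.06 -0.15  0.03] twist z -0.1 F [-0.7 -0.6 -0.3] w 0.19 g 0.0
180 [(437, 19, 0), (441, 27, 3), (475, 19, 50), (491, 20, 69), (493, 28, 69), (535, 14, 128), (549, 14, 147)]
182 [(445, 16, 2), (446, 25, -1), (478, 19, 43), (491, 21, 59), (489, 31, 53), (489, 41, 48), (544, 18, 130)]
184 [(451, 14, 0), (467, 16, 20), (471, 23, 23), (491, 22, 50), (490, 32, 45), (490, 41, 41), (470, 62, 5)]
186 [(461, 10, 6), (473, 13, 20), (477, 21, 22), (493, 22, 43), (489, 33, 33), (483, 46, 19), (483, 56, 15)]
188 [(462, 10, -2), (479, 11, 19), (482, 19, 20), (482, 29, 15), (489, 34, 23), (487, 45, 16), (489, 53, 15)]
190 [(471, 7, 0), (483, 10, 16), (487, 18, 17), (487, 27, 13), (489, 35, 13), (489, 45, 8), (489, 55, 4)]
192 [(479, 3, 3), (486, 9, 9), (486, 19, 5), (487, 28, 2), (488, 37, 0), (489, 46, -2), (493, 54, 0)]
194 [(484, 2, 0), (486, 10, 0), (490, 18, 2), (493, 26, 2), (495, 34, 2), (496, 43, -1), (498, 52, -2)]
196 [(489, 0, -3), (494, 7, 2), (495, 16, 0), (497, 24, -1), (501, 32, 1), (504, 40, 1), (506, 48, 0)]
```

Depth puts the gripper body's underside near z=0.10 when it should be about 0.083, and the fingertips just on top of the chip. The tips look roughly 19 mm higher than the reported z. I'll lift clear and measure that.

Request:
play_rows --fingers '[0,0,5.5,5.5,5.5,5.5,5.5,5.5,5.5,5.5,5.5]' --delta_pos '[[0,0,-2],[0,0,-3],[0,0,-2],[0,0,0],[0,0,0],[0,0,0],[0,0,0],[0,0,0],[0,0,0],[0,0,0],[0,0,0]]' --twist '[[0,0,0],[0,0,0],[0,0,0],[0,0,0],[0,0,0],[0,0,0],[0,0,0],[0,0,0],[0,0,0],[0,0,0],[0,0,0]]'

```text
t: 6.48
position: [0.4791, 0.0319, 0.0728]
ee_rot: [-0.0, 0.619, 0.785, -0.0]
contact_force: [0.6, -0.8, -0.7]
gripper_width: 0.617
grip_force: 0.0
```

Run:
```python
from m import *
go(478,31,3,103.6)
s=cam("scene"); w=cloud(s); d=np.hypot(w[...,0]-.479,w[...,1]-.032)
k=(d<.13)&(w[...,2]>.035); z=w[k][:,2]*1000; P=w[k]*1000
print(np.histogram(z,bins=range(35,200,8)))
f=P[(z<110)]; print(f[np.argsort(f[:,2])][:14].round(0).tolist())
k=(d<.06)&(w[...,2]<.03)&(w[...,2]>.014); print("chip",k.sum(),np.median(w[k],0).round(4),np.percentile(w[k],[5,95],axis=0).round(3).tolist())
im=np.clip(cv2.resize(s["img"][110:220,310:430],None,fx=5,fy=5,interpolation=cv2.INTER_CUBIC)*1.7,0,255).astype(np.uint8); save("s3.png",im)
```

```text
t 6.48 pos [479.1  31.9  72.8] yaw 103.5 tilt [-0.04  0.  ] tool shift cm [-0.07 -0.12  6.98] twist z -0.1 F [ 0.6 -0.8 -0.7] w 5.43 g 0.0
(array([ 0,  0,  0,  0,  0,  0,  0,  0, 18, 26, 28, 23, 27, 23, 22, 13, 10,
        4, 34, 93]), array([ 35,  43,  51,  59,  67,  75,  83,  91,  99, 107, 115, 123, 131,
       139, 147, 155, 163, 171, 179, 187, 195]))
[[448.0, 13.0, 99.0], [449.0, 27.0, 99.0], [452.0, 21.0, 101.0], [452.0, 23.0, 104.0], [451.0, 32.0, 104.0], [511.0, 43.0, 104.0], [507.0, 28.0, 104.0], [510.0, 27.0, 104.0], [451.0, 29.0, 105.0], [454.0, 16.0, 105.0], [454.0, 14.0, 105.0], [515.0, 27.0, 106.0], [510.0, 46.0, 106.0], [516.0, 30.0, 106.0]]
chip 133 [0.4783 0.0302 0.0202] [[0.466, 0.01, 0.016], [0.489, 0.052, 0.025]]
```

View pics/s3.png

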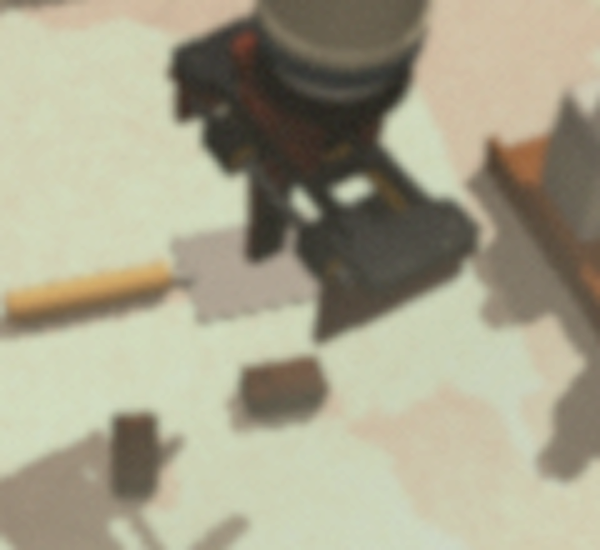

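The crop shows the chip at px (366,187) with the open fingertips above it. Depth gives the tips at about z=100 while the state reads 73, so the tips sit 20–26 mm above the reported TCP, and more when open. I'll correct for that offset.

Request:
play_rows --fingers '[5.5,5.5,5.5,5.5,5.5,0,0,0,0,0,0,0,0]' --delta_pos '[[0,-0.3,1.5],[0,0,3.0],[0,0,3.0],[0,0,1.2],[0,0,0],[0,0,0],[0,0,0],[0,0,0],[0,0,0],[0,0,0],[0,0,0],[0,0,0],[0,0,0]]' --twist '[[0,0,0],[0,0,0],[0,0,0],[0,0,0],[0,0,0],[0,0,0],[0,0,0],[0,0,0],[0,0,0],[0,0,0],[0,0,0],[0,0,0],[0,0,0]]' --squeeze 15

```text
t: 7.62
position: [0.4774, 0.0312, -0.0123]
ee_rot: [0.001, 0.619, 0.785, 0.001]
contact_force: [-0.1, 0.8, 5.9]
gripper_width: 0.301
grip_force: 14.1
```

Request:
play_rows --fingers '[0,0,0,0,0,0,0,0,0,0,0,0,0,0,0,0,0,0]' --delta_pos '[[0,0,-1.0],[0,0,-2.0],[0,0,-2.0],[0,0,-1.0],[-1.0,0.1,0],[-2.0,0.2,0],[-3.1,0.3,0],[-3.1,0.3,0],[-3.1,0.3,0],[-3.1,0.3,0],[-3.1,0.3,0],[-3.1,0.3,0],[-3.1,0.3,0],[-3.1,0.3,0],[-3.1,0.3,0],[-3.1,0.3,0],[-2.1,0.3,0],[0,0,0]]' --twist '[[0,0,0],[0,0,0],[0,0,0],[0,0,0],[0,0,0],[0,0,0],[0,0,0],[0,0,0],[0,0,0],[0,0,0],[0,0,0],[0,0,0],[0,0,0],[0,0,0],[0,0,0],[0,0,0],[0,0,0],[0,0,0]]'

```text
t: 9.12
position: [0.5948, -0.3158, 0.0435]
ee_rot: [-0.001, 0.621, 0.784, -0.001]
contact_force: [0.9, -0.0, -0.8]
gripper_width: 0.301
grip_force: 14.1
```

Run:
```python
from m import *
go(597.6,-311.8,-5,103.5)
```

```text
t 9.12 pos [ 594.8 -315.8   43.5] yaw 103.29 tilt [-0.14 -0.01] tool shift cm [0.33 0.37 4.85] twist z -0.21 F [ 0.9 -0.  -0.8] w 2.65 g 14.1
```

Request:
play_rows --fingers '[0,0,0,0,0,4.2,4.2,4.2,4.2,4.2,4.2,4.2,4.2,4.2]' --delta_pos '[[0.3,0.3,1.0],[0,0,2.0],[0,0,1.5],[0,0,0.4],[0,0,0],[0,0,0],[0,0,0],[0,0,0],[0,0,0],[0,0,-1.0],[0,0,-2.0],[0,0,-2.0],[0,0,-2.0],[0,0,0]]' --twist '[[0,0,0],[0,0,0],[0,0,0],[0,0,0],[0,0,0],[0,0,0],[0,0,0],[0,0,0],[0,0,0],[0,0,0],[0,0,0],[0,0,0],[0,0,0],[0,0,0]]'

```text
t: 10.28
position: [0.6002, -0.3091, 0.0741]
ee_rot: [0.005, 0.619, 0.785, 0.001]
contact_force: [-0.1, -0.5, 0.7]
gripper_width: 0.48
grip_force: 0.0
```

Run:
```python
from m import *
go(493.5,-62.6,50,159.9)
```

```text
t 10.28 pos [ 600.2 -309.1   74.1] yaw 103.5 tilt [ 0.46 -0.26] tool shift cm [26.48 -4.64  2.21] twist z -56.4 F [-0.1 -0.5  0.7] w 4.22 g 0.0
```

Request:
play_rows --fingers '[4.2,5.5,5.5,5.5,5.5,5.5,5.5,5.5,5.5,5.5,5.5,5.5,5.5,5.5,5.5,5.5,5.5,5.5,5.5]' --delta_pos '[[1.5,-0.3,0],[3.0,-0.5,0],[3.0,-0.5,0],[3.0,-0.6,0],[3.0,-0.6,0],[3.0,-0.6,0],[3.0,-0.5,0],[3.0,-0.5,0],[2.5,-0.4,0],[1.5,-0.2,0],[0,0,0.5],[0,0,0.5],[0,0,0.5],[0,0,0.5],[0,0,0.5],[0,0,0.5],[0,0,0],[0,0,0],[0,0,0]]' --twist '[[0,0,0],[0,0,0],[0,0,0],[0,0,0],[0,0,0],[0,0,0],[0,0,0],[0,0,0],[0,0,0],[0,0,0],[0,0,-7.0],[0,0,-7.0],[0,0,-7.0],[0,0,-7.0],[0,0,-7.0],[0,0,-7.0],[0,0,-7.0],[0,0,-7.0],[0,0,0]]'

```text
t: 11.87
position: [0.49, -0.061, 0.0367]
ee_rot: [-0.0, 0.176, 0.984, 0.0]
contact_force: [0.5, 0.8, 0.1]
gripper_width: 0.624
grip_force: 0.0
```

Run:
```python
from m import *
go(493.5,-62.6,-12,159.9)
t=cam("top")
for o in chips(t,(255,160,440,245)): print(*o)
```

```text
t 11.87 pos [490.  -61.   36.7] yaw 159.75 tilt [-0.03  0.01] tool shift cm [-0.39 -0.02  4.87] twist z -0.15 F [0.5 0.8 0.1] w 5.49 g 0.0
302.2 180.8 94 [632.  -57.3] (632.2, -57.2) 41.5 27.0 159.8 [26.6 40.9]
376.2 190.0 104 [ 596.6 -305.1] (596.4, -304.8) 46.5 25.7 96.8 [26.1 46.3]
390.7 217.3 102 [ 503.9 -348.7] (504.9, -348.2) 45.4 25.4 134.3 [24.9 46.5]
308.7 227.5 38 [474.3 -77.1] (474.3, -74.8) 33.0 16.5 106.7 [16.2 29.4]
```

Request:
play_rows --fingers '[5.5,5.5,5.5,5.5,0,0,0,0,0,0,0,0]' --delta_pos '[[-0.4,0,1.3],[0,0,2.5],[0,0,1.0],[0,0,0],[0,0,0],[0,0,0],[0,0,0],[0,0,0],[0,0,0],[0,0,0],[0,0,0],[0,0,0]]' --twist '[[0,0,0],[0,0,0],[0,0,0],[0,0,0],[0,0,0],[0,0,0],[0,0,0],[0,0,0],[0,0,0],[0,0,0],[0,0,0],[0,0,0]]'

```text
t: 12.92
position: [0.4947, -0.0626, -0.0098]
ee_rot: [0.001, 0.178, 0.984, -0.0]
contact_force: [-0.5, -0.1, 5.3]
gripper_width: 0.283
grip_force: 15.0
```

Request:
play_rows --fingers '[0,0,0,0,0,0,0,0,0,0,0,0,0,0,0,0,0,0]' --delta_pos '[[0,0,-1.0],[0,0,-2.0],[0,0,-2.0],[0,0,-1.0],[0,0,0],[0,0,0],[0,0,0],[0,0,0],[-1.5,-0.1,0],[-3.0,-0.1,0],[-3.0,-0.1,0],[-3.0,-0.1,0],[-3.0,-0.1,0],[-3.0,-0.1,0],[-3.0,-0.1,0],[-2.3,-0.1,0],[-1.0,0,0],[0,0,0]]' --twist '[[0,0,7.0],[0,0,7.0],[0,0,7.0],[0,0,7.0],[0,0,7.0],[0,0,7.0],[0,0,7.0],[0,0,7.0],[0,0,0],[0,0,0],[0,0,0],[0,0,0],[0,0,0],[0,0,0],[0,0,0],[0,0,0],[0,0,0],[0,0,0]]'

```text
t: 14.42
position: [0.5391, -0.2876, 0.0483]
ee_rot: [-0.001, 0.62, 0.785, -0.0]
contact_force: [0.2, 0.6, -0.9]
gripper_width: 0.007
grip_force: 0.0
```

Run:
```python
from m import *
go(540,-286.5,-4,103.5)
```

```text
t 14.42 pos [ 539.1 -287.6   48.3] yaw 103.36 tilt [-0.07  0.02] tool shift cm [0.08 0.11 5.23] twist z -0.14 F [ 0.2  0.6 -0.9] w 0.06 g 0.0
```

The chip slipped out, so I need to find where it went.

Run:
```python
from m import *
t=cam("top"); s=cam("scene")
for o in chips(t,(255,160,440,245)): print(*o)
print("scene"); w=cloud(s)
for o in chips(s,(215,165,385,260),amin=12): print(*o)
save("s4.png",np.clip(np.hstack([cv2.resize(s["img"][150:280,220:400],None,fx=2.5,fy=2.5)*1.6,cv2.resize(t["img"][165:295,265:400],None,fx=2.5,fy=2.5)*1.6]),0,255).astype(np.uint8))
```

```text
302.0 181.9 110 [628.4 -56.5] (628.7, -57.4) 48.3 27.9 164.4 [26.4 48.8]
384.6 208.0 98 [ 535.1 -330.1] (537.4, -333.5) 92.5 28.4 99.5 [20.4 94.3]
304.0 222.0 111 [492.8 -61.8] (492.8, -61.8) 46.4 26.4 158.6 [26.  46.6]
scene
326.5 170.0 73 [383.8 -57.6] (384.2, -54.1) 94.9 9.2 86.9 [ 8.7 94.2]
336.7 197.5 40 [485.3 -60.4] (488.2, -60.8) 31.6 15.5 149.7 [15.  29.9]
246.5 199.4 21 [ 414.5 -303.6] (415.3, -302.3) 24.1 9.4 12.7 [ 9.2 23.4]
248.5 214.2 12 [ 464.1 -308.5] (463.8, -308.7) 13.8 6.6 120.0 [ 8.1 15.1]
258.2 213.5 15 [ 470.2 -282.7] (470.6, -281.0) 16.5 9.7 82.7 [10.8 17.3]
237.0 228.8 155 [ 500.1 -347.7] (500.1, -347.3) 47.3 28.4 140.5 [27.1 46.6]
263.7 230.9 17 [ 528.2 -280.9] (528.0, -278.0) 38.1 6.9 102.3 [ 6.  43.7]
260.0 253.4 125 [ 590.4 -305.5] (590.4, -304.8) 43.5 22.6 98.8 [21.9 42.5]
```

View pics/s4.png

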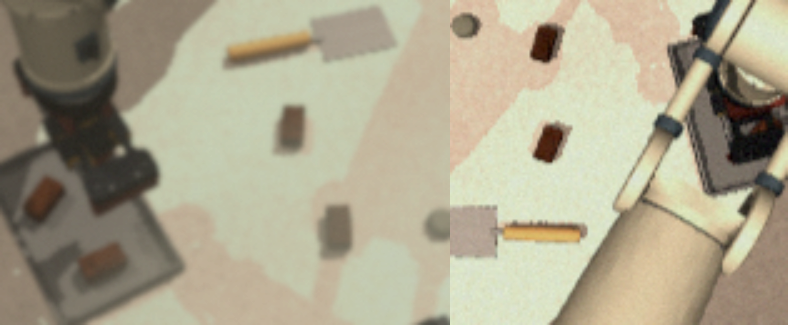

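The chip is still at its place, (493,-62) mm, top px (304,222). The grip only caught its top edge. I'll go back and grip lower.

Request:
play_rows --fingers '[5.5,5.5,5.5,5.5,5.5,5.5,5.5,5.5,5.5,5.5,5.5,5.5,5.5,5.5,5.5,5.5,5.5,5.5,5.5,5.5]' --delta_pos '[[1.5,0,-1.5],[3.0,0.1,0],[3.0,0.1,0],[3.0,0.1,0],[3.0,0.1,0],[3.0,0.1,0],[3.0,0.1,0],[2.5,0.1,0],[1.1,0.2,0],[0,0,0],[0,0,0.3],[0,0,0.3],[0,0,0.3],[0,0,0.3],[0,0,0.3],[0,0,0.3],[0,0,0.2],[0,0,0],[0,0,0],[0,0,0]]' --twist '[[0,0,0],[0,0,0],[0,0,0],[0,0,0],[0,0,0],[0,0,0],[0,0,0],[0,0,0],[0,0,0],[0,0,0],[0,0,-7.0],[0,0,-7.0],[0,0,-7.0],[0,0,-7.0],[0,0,-7.0],[0,0,-7.0],[0,0,-7.0],[0,0,-7.0],[0,0,0],[0,0,0]]'

```text
t: 16.18
position: [0.4944, -0.0599, 0.0442]
ee_rot: [0.0, 0.18, 0.984, -0.0]
contact_force: [-0.1, 0.4, -0.5]
gripper_width: 0.622
grip_force: 0.0
```

Run:
```python
from m import *
go(493,-62,-17,159)
```

```text
t 16.18 pos [494.4 -59.9  44.2] yaw 159.26 tilt [-0.   -0.01] tool shift cm [ 0.06 -0.24  6.12] twist z 0.26 F [-0.1  0.4 -0.5] w 5.47 g 0.0
```

Request:
play_rows --fingers '[5.5,5.5,5.5,5.5,5.5,0,0,0,0,0,0,0,0,0]' --delta_pos '[[0,-0.2,1.6],[0,0,2.5],[0,0,1.5],[0,0,0.6],[0,0,0],[0,0,0],[0,0,0],[0,0,0],[0,0,0],[0,0,0],[0,0,0],[0,0,0],[0,0,0],[0,0,0]]' --twist '[[0,0,0],[0,0,0],[0,0,0],[0,0,0],[0,0,0],[0,0,0],[0,0,0],[0,0,0],[0,0,0],[0,0,0],[0,0,0],[0,0,0],[0,0,0],[0,0,0]]' --squeeze 20

```text
t: 17.35
position: [0.4942, -0.0613, -0.0169]
ee_rot: [0.001, 0.178, 0.984, -0.0]
contact_force: [-0.7, -0.5, 5.7]
gripper_width: 0.293
grip_force: 19.9
```

Request:
play_rows --fingers '[0,0,0,0,0]' --delta_pos '[[0,0,-1.0],[0,0,-2.0],[0,0,-2.0],[0,0,-1.5],[0,0,0]]' --twist '[[0,0,0],[0,0,0],[0,0,0],[0,0,0],[0,0,0]]'

```text
t: 17.77
position: [0.4955, -0.0615, 0.0511]
ee_rot: [0.003, 0.178, 0.984, -0.0]
contact_force: [0.7, -1.1, 0.6]
gripper_width: 0.295
grip_force: 19.9
```

Request:
play_rows --fingers '[0,0,0,0,0,0,0,0,0,0,0,0,0,0,0,0,0,0]' --delta_pos '[[0,0,0],[0,0,0],[0,0,0],[0,0,0],[0,0,0],[0,0,0],[0,0,0],[0,0,0],[-1.5,-0.1,0],[-3.0,-0.1,0],[-3.0,-0.1,0],[-3.0,-0.1,0],[-3.0,-0.1,0],[-3.0,-0.1,0],[-3.0,-0.1,0],[-2.3,-0.1,0],[-1.0,0,0],[0,0,0]]' --twist '[[0,0,7.0],[0,0,7.0],[0,0,7.0],[0,0,7.0],[0,0,7.0],[0,0,7.0],[0,0,7.0],[0,0,7.0],[0,0,0],[0,0,0],[0,0,0],[0,0,0],[0,0,0],[0,0,0],[0,0,0],[0,0,0],[0,0,0],[0,0,0]]'

```text
t: 19.27
position: [0.5384, -0.2861, 0.0457]
ee_rot: [-0.001, 0.62, 0.785, -0.0]
contact_force: [0.5, -1.3, 0.5]
gripper_width: 0.295
grip_force: 19.9
```

Run:
```python
from m import *
go(540,-286.5,-11,103.5)
```

```text
t 19.27 pos [ 538.4 -286.1   45.7] yaw 103.37 tilt [-0.11  0.05] tool shift cm [-0.08  0.15  5.67] twist z -0.13 F [ 0.5 -1.3  0.5] w 2.59 g 19.9
```

Request:
play_rows --fingers '[0,0,0,0,0,4.2,4.2,4.2,4.2,4.2,4.2,4.2,4.2,0,0,0,0,0]' --delta_pos '[[0,0.1,1.1],[0,0,2.4],[0,0,1.7],[0,0,0.4],[0,0,0],[0,0,0],[0,0,0],[0,0,0],[0,0,0],[0,0,-1.0],[0,0,-2.0],[0,0,-3.0],[0,0,-3.5],[0,0,-3.5],[0,0,-3.5],[0,0,-3.5],[0,0,-2.0],[0,0,0]]' --twist '[[0,0,0],[0,0,0],[0,0,0],[0,0,0],[0,0,0],[0,0,0],[0,0,0],[0,0,0],[0,0,0],[0,0,0],[0,0,0],[0,0,0],[0,0,0],[0,0,0],[0,0,0],[0,0,0],[0,0,0],[0,0,0]]'

```text
t: 20.77
position: [0.5416, -0.2855, 0.2195]
ee_rot: [0.006, 0.619, 0.785, 0.001]
contact_force: [0.3, -0.2, 1.3]
gripper_width: 0.137
grip_force: 0.0
```

Run:
```python
from m import *
go(500.6,272.5,210,103.5)
s=cam("scene")
for o in chips(s,(215,165,385,270),z=.015,amin=12): print(*o)
```

```text
t 20.77 pos [ 541.6 -285.5  219.5] yaw 103.49 tilt [ 0.57 -0.34] tool shift cm [55.23  9.03  0.58] twist z -0.01 F [ 0.3 -0.2  1.3] w 1.2 g 0.0
327.0 169.9 69 [386.2 -57. ] (386.7, -54.9) 94.7 8.3 86.7 [ 8.  94.8]
238.4 170.0 22 [ 307.4 -304.6] (307.4, -304.4) 19.5 13.7 124.8 [13.  21.4]
262.3 182.8 77 [ 374.1 -248.1] (373.7, -248.9) 65.8 17.2 101.9 [15.1 61.3]
236.9 228.7 146 [ 501.5 -347.8] (502.4, -348.5) 47.1 27.1 138.4 [26.3 45.3]
263.5 232.9 133 [ 535.7 -282.9] (536.3, -282.3) 44.2 27.1 105.8 [24.7 44.1]
259.3 253.1 91 [ 590.5 -307.1] (589.3, -305.9) 40.8 19.1 104.9 [17.1 41.3]
```

Request:
play_rows --fingers '[0,0,0,0,0,0,0,0,0,0,0,0,0,0,0,0,0,0]' --delta_pos '[[1.6,0.3,0],[3.4,0.5,0],[3.5,0.6,0],[3.5,0.6,0],[3.5,0.6,0],[3.5,0.6,0],[3.5,0.6,0],[3.5,0.6,0],[3.5,0.6,0],[3.5,0.6,0],[3.5,0.6,0],[3.5,0.6,0],[3.5,0.5,0],[3.5,0.5,0],[3.2,0.5,0],[2.0,0.3,0],[1.0,0.2,0],[0,0,0]]' --twist '[[0,0,0],[0,0,0],[0,0,0],[0,0,0],[0,0,0],[0,0,0],[0,0,0],[0,0,0],[0,0,0],[0,0,0],[0,0,0],[0,0,0],[0,0,0],[0,0,0],[0,0,0],[0,0,0],[0,0,0],[0,0,0]]'

```text
t: 22.32
position: [0.4998, 0.2552, 0.2091]
ee_rot: [-0.001, 0.618, 0.786, -0.001]
contact_force: [-0.1, -0.7, -0.2]
gripper_width: 0.009
grip_force: 0.0
```

Request:
play_rows --fingers '[0,0,0,0,0,0,0,0,0,0,0,0,0,0]' --delta_pos '[[0,0,0],[0,0,0],[0,0,0],[0,0,0],[0,0,0],[0,0,0],[0,0,0],[0,0,0],[0,0,0],[0,0,0],[0,0,0],[0,0,0],[0,0,0],[0,0,0]]' --twist '[[0,0,-6.8],[0,0,-6.8],[0,0,-6.8],[0,0,-6.8],[0,0,-6.8],[0,0,-6.8],[0,0,-6.8],[0,0,-6.8],[0,0,-6.8],[0,0,-6.8],[0,0,-6.8],[0,0,-5.2],[0,0,0],[0,0,0]]'

```text
t: 23.48
position: [0.5013, 0.2521, 0.2107]
ee_rot: [-0.0, -0.028, 1.0, -0.0]
contact_force: [0.3, -0.0, -0.6]
gripper_width: 0.006
grip_force: 0.0
```

Run:
```python
from m import *
go(500.6,272.5,150,183.5)
s=cam("scene"); w=cloud(s); p=arm.observe()["position"]
d=np.hypot(w[...,0]-p[0],w[...,1]-p[1]); k=(d<.035)&(w[...,2]>.12); P=w[k]*1000
print(np.histogram(P[:,2],bins=range(120,300,8)))
f=P[(P[:,2]>190)&(P[:,2]<300)]; print("finger low",f[np.argsort(f[:,2])][:8].round(0).tolist())
f=P[P[:,2]<185]; print("cap top",np.percentile(f[:,2],[80,90,97]),f[f[:,2]>165].mean(0))
```

```text
t 23.48 pos [501.3 252.1 210.7] yaw -176.75 tilt [-0.05 -0.04] tool shift cm [-0.05  2.05  6.07] twist z -0.25 F [ 0.3 -0.  -0.6] w 0.06 g 0.0
(array([69, 49,  4, 27, 21, 25, 58,  0,  0,  0,  0,  0,  0,  0,  0, 22, 33,
       28, 30, 32, 28, 28]), array([120, 128, 136, 144, 152, 160, 168, 176, 184, 192, 200, 208, 216,
       224, 232, 240, 248, 256, 264, 272, 280, 288, 296]))
finger low [[494.0, 242.0, 241.0], [510.0, 247.0, 242.0], [502.0, 243.0, 242.0], [511.0, 258.0, 242.0], [510.0, 253.0, 243.0], [510.0, 261.0, 244.0], [490.0, 241.0, 244.0], [501.0, 243.0, 245.0]]
cap top [169.63800259 171.48653064 172.38422127] [501.30781519 270.6644794  170.51774258]
```

Shut fingertips are at z≈242 while the state reads 211, so the true tip is about 30 mm above the reported z. That explains the shallow grips. Now I'll press the tall cap in small steps and watch the force.

Request:
play_rows --fingers '[0,0,0,0,0,0,0]' --delta_pos '[[0,1.0,0],[0,1.0,0.5],[0,0,2.0],[0,0,2.0],[0,0,1.3],[0,0,0],[0,0,0]]' --twist '[[0,0,0],[0,0,0],[0,0,0],[0,0,0],[0,0,0],[0,0,0],[0,0,0]]' --squeeze 20

```text
t: 24.12
position: [0.4996, 0.2735, 0.1523]
ee_rot: [-0.001, -0.031, 1.0, -0.0]
contact_force: [-0.9, -0.5, 0.4]
gripper_width: 0.006
grip_force: 0.0
```

Request:
play_rows --fingers '[0,0,0,0,0]' --delta_pos '[[0,0,0.2],[0,0,0.3],[0,0,0.3],[0,0,0.2],[0,0,0]]' --twist '[[0,0,0],[0,0,0],[0,0,0],[0,0,0],[0,0,0]]'

```text
t: 24.53
position: [0.5001, 0.2732, 0.143]
ee_rot: [-0.0, -0.03, 1.0, -0.0]
contact_force: [-0.3, 0.1, -0.6]
gripper_width: 0.007
grip_force: 0.0
```

Request:
play_rows --fingers '[0,0,0,0]' --delta_pos '[[0,0,0.2],[0,0,0.2],[0,0,0.2],[0,0,0]]' --twist '[[0,0,0],[0,0,0],[0,0,0],[0,0,0]]'

```text
t: 24.87
position: [0.5004, 0.2733, 0.1383]
ee_rot: [0.001, -0.03, 1.0, 0.0]
contact_force: [-0.9, -1.3, 2.4]
gripper_width: 0.002
grip_force: 1.7
```

Request:
play_rows --fingers '[0,0,0]' --delta_pos '[[0,0,0.2],[0,0,0.2],[0,0,0]]' --twist '[[0,0,0],[0,0,0],[0,0,0]]'

```text
t: 25.12
position: [0.5004, 0.2733, 0.1342]
ee_rot: [0.001, -0.03, 1.0, 0.0]
contact_force: [-1.7, 0.1, 3.4]
gripper_width: 0.005
grip_force: 1.9
```

Request:
play_rows --fingers '[0,0,0]' --delta_pos '[[0,0,0.1],[0,0,0.1],[0,0,0]]' --twist '[[0,0,0],[0,0,0],[0,0,0]]'

```text
t: 25.37
position: [0.5004, 0.2733, 0.1323]
ee_rot: [0.001, -0.03, 1.0, 0.0]
contact_force: [-0.9, -0.6, 4.4]
gripper_width: 0.005
grip_force: 2.4
```

Request:
play_rows --fingers '[0,0,0,0,0]' --delta_pos '[[0,0,0.2],[0,0,0.2],[0,0,0],[0,0,0],[0,0,0]]' --twist '[[0,0,0],[0,0,0],[0,0,0],[0,0,0],[0,0,0]]'

```text
t: 25.78
position: [0.5006, 0.2734, 0.1318]
ee_rot: [0.002, -0.031, 1.0, 0.001]
contact_force: [-5.5, -2.7, 17.8]
gripper_width: 0.004
grip_force: 8.6
```

Run:
```python
from m import *
go(500.6,272.5,150,183.5)
s=cam("scene"); w=cloud(s)
im=np.clip(cv2.resize(s["img"][90:190,420:500],None,fx=6,fy=6,interpolation=cv2.INTER_CUBIC)*1.8,0,255).astype(np.uint8); save("s5.png",im)
```

```text
t 25.78 pos [500.6 273.4 131.8] yaw -176.5 tilt [0.23 0.1 ] tool shift cm [ 0.   -0.09 -1.82] twist z -0.0 F [-5.5 -2.7 17.8] w 0.04 g 8.6
```

View pics/s5.png

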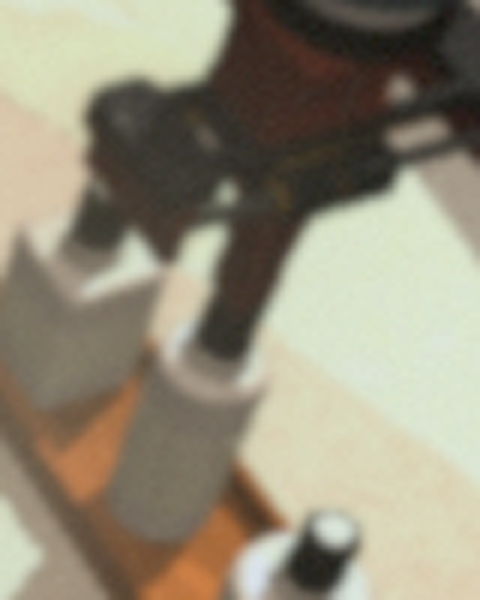

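Force jumped to 18 N at reading 131.8, a true tip height of about 161, so the cap is on its lower stop. In the crop its underside meets the collar at (215,360). I'll back off, verify, and go to the square bottle.

Request:
play_rows --fingers '[0,0,0,6,6,6,6,6,6,6,6,6]' --delta_pos '[[0,0,-1.5],[0,0,-2.0],[0,0,-1.0],[1.5,0,0],[3.0,-0.1,0],[3.0,-0.1,0],[2.0,0,0],[0,0,0],[0,0,0],[0,0,0],[0,0,0],[0,0,0]]' --twist '[[0,0,0],[0,0,0],[0,0,0],[0,0,0],[0,0,0],[0,0,0],[0,0,0],[0,0,0],[0,0,0],[0,0,0],[0,0,0],[0,0,0]]'

```text
t: 26.83
position: [0.4061, 0.2654, 0.1718]
ee_rot: [-0.0, -0.03, 1.0, -0.0]
contact_force: [1.4, -0.7, -1.1]
gripper_width: 0.651
grip_force: 0.0
```

Run:
```python
from m import *
go(405,265.5,81,183.5)
s=cam("scene"); w=cloud(s)
for n,p,lo,hi in(("tall",(.5006,.2725),.146,.185),("square",(.405,.2655),.113,.15)):
    m=(np.hypot(w[...,0]-p[0],w[...,1]-p[1])<.028)&(w[...,2]>lo)&(w[...,2]<hi); v,u=np.nonzero(m)
    print(n,len(u),np.percentile(w[m][:,2],[50,80,90,97]).round(4),w[m][:,:2].mean(0).round(4))
p=arm.observe()["position"]; d=np.hypot(w[...,0]-p[0],w[...,1]-p[1]); k=(d<.06)&(w[...,2]>.175)&(w[...,2]<.25); f=w[k]*1000
print("fingers",f[np.argsort(f[:,2])][:10].round(0).tolist())
t=cam("top")
for o in chips(t,(290,160,440,245)): print(*o)
```

```text
t 26.83 pos [406.1 265.4 171.8] yaw -176.53 tilt [-0.03 -0.02] tool shift cm [0.11 0.02 9.08] twist z -0.03 F [ 1.4 -0.7 -1.1] w 5.73 g 0.0
tall 87 [0.1603 0.1638 0.1654 0.1663] [0.5035 0.2685]
square 102 [0.134  0.1384 0.14   0.1415] [0.4095 0.2615]
fingers [[401.0, 291.0, 201.0], [406.0, 291.0, 201.0], [417.0, 298.0, 202.0], [404.0, 229.0, 203.0], [413.0, 293.0, 204.0], [415.0, 301.0, 204.0], [405.0, 291.0, 204.0], [419.0, 233.0, 204.0], [409.0, 292.0, 205.0], [401.0, 290.0, 205.0]]
302.2 181.9 112 [628.4 -57.3] (628.8, -56.8) 48.4 27.8 164.1 [27.2 47.9]
376.1 189.9 112 [ 597.  -304.6] (596.8, -303.9) 48.2 27.3 99.7 [27.1 47.5]
370.0 207.0 113 [ 539.2 -281.7] (539.2, -281.4) 47.8 25.9 103.9 [26.3 48.1]
390.2 217.4 120 [ 503.6 -347.2] (504.1, -347.4) 47.7 25.4 132.1 [26.9 48.2]
```

The tall cap's top came down to the closed height, using the same depth bias as the other closed caps. All three chips are in the tray and the spare is at (628,-57). Now for the square cap.

Request:
play_rows --fingers '[6,6,6,6,6,6,0,0,0,0,0,0,0,0,0]' --delta_pos '[[0.1,0,1.5],[0,0,3.0],[0,0,2.5],[0,0,1.5],[0,0,0.5],[0,0,0],[0,0,0],[0,0,0],[0,0,0],[0,0,0],[0,0,0],[0,0,0],[0,0,0],[0,0,0],[0,0,0]]' --twist '[[0,0,0],[0,0,0],[0,0,0],[0,0,0],[0,0,0],[0,0,0],[0,0,0],[0,0,0],[0,0,0],[0,0,0],[0,0,0],[0,0,0],[0,0,0],[0,0,0],[0,0,0]]' --squeeze 30

```text
t: 28.18
position: [0.4048, 0.2658, 0.0829]
ee_rot: [0.001, -0.031, 1.0, 0.0]
contact_force: [0.4, 2.1, 3.3]
gripper_width: 0.288
grip_force: 30.0
```

Request:
play_rows --fingers '[0,0,0,0,0,0]' --delta_pos '[[0,0,-0.2],[0,0,-0.3],[0,0,-0.3],[0,0,-0.3],[0,0,0],[0,0,0]]' --twist '[[0,0,0],[0,0,0],[0,0,0],[0,0,0],[0,0,0],[0,0,0]]'

```text
t: 28.68
position: [0.4046, 0.2657, 0.0926]
ee_rot: [0.0, -0.031, 1.0, 0.0]
contact_force: [4.0, 4.0, -4.3]
gripper_width: 0.289
grip_force: 30.0
```

Request:
play_rows --fingers '[0,0,0,0,0]' --delta_pos '[[0,0,-0.2],[0,0,-0.2],[0,0,-0.1],[0,0,0],[0,0,0]]' --twist '[[0,0,0],[0,0,0],[0,0,0],[0,0,0],[0,0,0]]'

```text
t: 29.1
position: [0.4047, 0.2657, 0.0975]
ee_rot: [0.0, -0.031, 1.0, 0.0]
contact_force: [3.6, 4.2, -4.4]
gripper_width: 0.291
grip_force: 30.0
```

Request:
play_rows --fingers '[0,0,0,0]' --delta_pos '[[0,0,-0.1],[0,0,-0.1],[0,0,0],[0,0,0]]' --twist '[[0,0,0],[0,0,0],[0,0,0],[0,0,0]]'

```text
t: 29.43
position: [0.4046, 0.2657, 0.0978]
ee_rot: [-0.0, -0.031, 1.0, 0.0]
contact_force: [6.4, 6.5, -12.3]
gripper_width: 0.29
grip_force: 30.0
```

Run:
```python
from m import *
go(405,265.5,98,183.5)
```

```text
t 29.43 pos [404.6 265.7  97.8] yaw -176.49 tilt [-0.06  0.  ] tool shift cm [-0.04 -0.02 -0.02] twist z 0.01 F [  6.4   6.5 -12.3] w 2.55 g 30.0
```

Request:
play_rows --fingers '[6,6,6,6,6,6,6,6,6,6,6,6]' --delta_pos '[[0,0,0],[0,0,0],[0,0,0],[0,0,0],[0,0,0],[0,0,0],[0,0,-1.5],[0,0,-3.0],[0,0,-3.0],[0,0,-2.0],[0,0,0],[0,0,0]]' --twist '[[0,0,0],[0,0,0],[0,0,0],[0,0,0],[0,0,0],[0,0,0],[0,0,0],[0,0,0],[0,0,0],[0,0,0],[0,0,0],[0,0,0]]'

```text
t: 30.43
position: [0.4051, 0.2657, 0.1966]
ee_rot: [0.001, -0.031, 1.0, 0.001]
contact_force: [-0.3, 1.0, -0.0]
gripper_width: 0.679
grip_force: 0.0
```

Run:
```python
from m import *
s=cam("scene"); w=cloud(s)
for n,p,lo,hi in(("tall",(.5006,.2725),.146,.185),("square",(.405,.2655),.113,.17),("squat",(.6035,.2775),.093,.14)):
    m=(np.hypot(w[...,0]-p[0],w[...,1]-p[1])<.028)&(w[...,2]>lo)&(w[...,2]<hi); print(n,m.sum(),np.percentile(w[m][:,2],[50,80,90,97]).round(4))
go(405,265.5,98,183.5)
im=np.clip(cv2.resize(s["img"][90:210,420:500],None,fx=5,fy=5,interpolation=cv2.INTER_CUBIC)*1.8,0,255).astype(np.uint8); save("s6.png",im)
```

```text
tall 89 [0.1611 0.1642 0.1651 0.1657]
square 119 [0.1427 0.1509 0.1519 0.1533]
squat 120 [0.1139 0.1175 0.1191 0.1203]
t 30.48 pos [404.5 265.4 194.9] yaw -176.5 tilt [0.01 0.  ] tool shift cm [-0.05  0.01  9.69] twist z -0.0 F [0.3 0.7 0.7] w 6.07 g 0.0
```

View pics/s6.png

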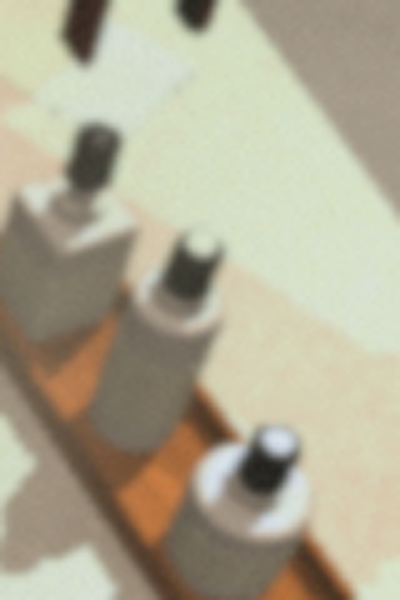

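The square cap is raised, with its spout visible at (75,205). The tall cap at (190,265) and the squat cap at (270,460) are down, and the gripper is clear. Handing in.

```bash
python3 -c "
from cell import finish_job
print(finish_job())"
```

```text
the job is handed in; nothing more can be done
None
```

I handed the job in at about 30.5 s of the 72 s limit, with no verdict returned: tall cap fully down, three chips in the tray, spare chip on the bench, then the square cap pulled fully up and the squat cap left closed; two failed grasps nudged one chip, since trayed, and I did not re-measure the bystander items.

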